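Prove the polisher's stop button, then hold its jog lever level

ROBOT

A 6-joint arm with a two-finger parallel gripper is mounted at the origin on the work surface. World frame = base frame: x ahead of the robot, y to its left, z up, the work surface at z = 0. Lengths are in mm, angles in rad, forces in N, time in s.
With the tool pointing down it reaches from about 325 to 875 mm from the base axis. Payload 4.4 kg.
Tool frame: the origin (TCP) lies on the centre line of the jaws, within the pads' length; the fingertips stand ahead of it and the grasp point (between the pads) lies 6 mm ahead of it (ctrl.tcp_to_tips is the z of the fingertips in the tool frame, in mm); z points along the fingers, y is the line along which they close (so a half turn about z gives the same grasp; the last joint's range is limited). The gripper opens to 85 mm and grips with 20 to 120 N. Pads are 22 mm wide; open, the fingers measure 114 mm over their backs; the gripper's body (76 mm by 85 mm) begins 54 mm behind the grasp point. The pads swing forward as they close: fully open they stand 13 mm farther back than shut.
Start: joints at [-1.419, 0.207, 1.542, -0, 1.393, -0.15], TCP at [171.449, -548.847, 256.282] pointing down, gripper open.
Joint ranges: [-2.73, 2.73], [-0.86, 2.22], [0.23, 2.46], [-1.11, 4.25], [0.08, 2.63], [-2.82, 2.82]. Speed limits (rad/s): [2.79, 2.79, 3.14, 3.14, 3.14, 3.14].

INTERFACE

Orientations are given as a 3x3 rotation matrix whose columns are the frame's x, y, z axes.
In Python, from plant import ctrl, sensors, optics gives the robot as it stands. Calls block until the motion is done:
- ctrl.move_ptp(position, orientation): joint-space move of the TCP to a pose.
- ctrl.move_l(position, rot=None, vel=150, threshold=None): straight line of the TCP; rot=None keeps the orientation; vel is the mean speed in mm/s. With threshold (N) it stops when the force on the tool has changed by that much, and returns True; else False.
- ctrl.set_joints(angles): joint-space move.
- ctrl.gripper_to(opening, force=None): finger opening in mm; force is the grip in N (None keeps the last); returns when the fingers have stopped.
- ctrl.hold(seconds).
- ctrl.solve_ik(position, orientation): joint angles nearest the present ones, or None.
- sensors.read_state(): the state.
- optics.grab_frame(name): name is "scene" or "side" or "wrist"; returns (picture, depth): 384x512x3 uint8, red, green, blue; 384x512 float32, mm along the optical axis (not along the pixel's ray), 0 where there is no reading.
- optics.camera_params(name): a dict with "mtx" (3x3 intrinsics, pixels), "R" (3x3) and "t" (3): a world point X has camera coordinates R X + t; the wrist camera has in their place "T_tool_cam" (4x4, takes a point from camera to tool coordinates, whose origin is the TCP and whose axes are the flange's). Camera axes: x right, y down, z forward; pixel columns grow to the right and rows downward; lengths in mm; the calibration is good to about 2 mm. A picture is of the moment at which its call begins: read the wrist's pose just before it. camera_params takes no time and is no camera call.
A pose or a line that the arm cannot do raises ctrl.MotionError and nothing moves.
- ctrl.finish_job(): hands the job in; it is judged then, once.
The state is a dict: "t": time; "q": joint angles; "qvel": joint speeds; "tau": joint torques, N m; "eef_pos": TCP position; "eef_rot": TCP orientation; "force": force on the tool from outside, world axes, zero at the start; "wrist_torque": the same for the moment, N m; "grip_width": finger opening in mm; "grasp_force": force on a finger pad.
Only numpy, scipy, OpenCV 4.12 (cv2) and the standard library are available. Lean on these libraries where they do the work, as an engineer would, in place of code of your own. Each camera call takes 0.05 s, during which the arm holds its last target. There are 200 camera calls.

TASK

Before polishing, check the stop: press the mushroom-headed stop button fully down, let it come back up, and turn its head clockwise as far as it goes to reset it. Only then push the jog lever's paddle down with the gripper's fingers until the lever is level (never down to its bottom stop) and keep holding it there: the job finishes with the lever still held level. Leave the flat start button unpressed and everything else on the table where it is.

Things in the scene. Friction and masses are not known exactly. Their poses are not given: they have to be found in the camera images.
- stop_top (a point): Centre of the top face of the stop button: a black round mushroom head, 40 mm across and 22 mm tall, on a thin steel stem in the middle of the lid of a fixed grey box (90 x 90 x 50 mm). Unpressed, the top face is 88 mm and the underside of the head 66 mm above the table; between head and lid is a 16 mm gap. It is the only mushroom-shaped button.
- stop_press (a joint): How far the mushroom head is pushed down, m: 0 up, 0.008 fully down. Sprung: about 3.5 N starts it, 9.5 N bottoms it; it comes back up when let go.
- stop_turn (a joint): How far the mushroom head is turned clockwise seen from above, rad: 0 unreset, its stop at 1.05 (60 degrees). Light friction (0.04 N m); it stays where it is left. It starts at 0 to 0.15.
- jog (a joint): Angle of the jog lever, rad: 0 at rest (its paddle end 0.45 rad above level), 0.45 level, 0.78 at the bottom stop. Sprung upwards: at the paddle about 2.7 N (across the lever) starts it, 5.7 N holds it level, 8 N bottoms it; let go, it jumps back to 0.
- jog_pad (a point): Paddle of the jog lever: grey plate 50 x 45 x 12 mm at the free end of a flat steel lever. Origin at the plate's centre, z axis normal to its top face (6 mm above the origin), x axis along the lever towards its hinge, 110 mm away. At rest the origin is 138 mm above the table and the plate tilted 0.45 rad; with the lever level, the origin is 90 mm up and the plate is level.
- jog_hinge (a point): Middle of the jog lever's hinge, 90 mm above the table, between two aluminium cheeks (48 mm wide over both, reaching 105 mm above the table) on a fixed grey box 160 x 80 x 35 mm. The hinge line is level, along the point's y axis; the lever points along its -x axis. The box's centre lies 50 mm towards the paddle from here.
- start_top (a point): Top centre of the start button, 63 mm above the table: a small flat black button (22 mm across) in an aluminium ring on a fixed grey box 70 x 70 x 45 mm. Not to be pressed.
- start (a joint): How far the start button is pressed, m (0 to 0.005).
- puck_a: Loose specimen puck, brown resin disc 30 mm across, 18 mm tall; origin under its centre. Bystander.
- puck_b: Another loose specimen puck of the same size; origin under its centre. Bystander.
- tray: White divided specimen tray 100 x 140 x 30 mm; origin under its centre. Bystander.
- dish: White shallow dish 90 mm across, 20 mm tall; origin under its centre. Bystander.
- wash: White bottle 60 mm across, 160 mm tall; origin under its centre. Bystander.
- mouse: Grey computer mouse 100 x 58 x 28 mm; origin under its centre. Bystander.
Things that resemble listed ones, but are neither listed nor needed, are in the scene too. Leave any black or yellow look-alike of the part that bears jog alone.

How it is judged:
By the outcome, as a careful person would: the job done as asked, in the order asked, and still so for the second after the job is handed in, while the arm keeps its last pose, push and grip.
It also fails if it takes over 58 s, if anything falls off the work surface, if the arm or the gripper's body presses on something with over 40 N, if the wrist force passes 120 N, or if a joint passes its speed limit or range.

## Working session

There is one attempt and no reset: what is moved stays moved. The work goes in short steps, each a Python script; the robot and the scene stay as the last script left them, time stands still between calls to the robot, and variables do not carry over. Pictures are saved under pics/ and viewed, at most 10 in all, crops included, and the job is handed in when it is done.

```bash
mkdir -p pics; ls; cat > h.py <<'E'
import numpy as np, cv2
from plant import ctrl, sensors, optics
def grab(n):
    s=sensors.read_state(); p=optics.camera_params(n); im,d=optics.grab_frame(n)
    if "R" in p: R=np.array(p["R"]).T; c=-R@np.array(p["t"])
    else:
        T=np.array(p["T_tool_cam"]); E=np.array(s["eef_rot"])
        R=E@T[:3,:3]; c=E@T[:3,3]+np.array(s["eef_pos"])
    return im,d,(np.array(p["mtx"]),R,c)
def ray(cam,u,v): K,R,c=cam; return c, R@np.linalg.solve(K,[u,v,1.])
def onz(cam,u,v,z): c,r=ray(cam,u,v); return c+r*(z-c[2])/r[2]
def cloud(d,cam):
    K,R,c=cam; v,u=np.mgrid[:d.shape[0],:d.shape[1]]
    P=np.stack([(u-K[0,2])/K[0,0]*d,(v-K[1,2])/K[1,1]*d,d],-1)@R.T+c
    P[d<=0]=np.nan; return P
def save(n,im): cv2.imwrite("pics/"+n,im[:,:,::-1])
E
python3 - <<'E'
from h import *
import pickle
for n in("scene","side"):
    im,d,c=grab(n); save(n+".png",cv2.resize(im,(800,600))); pickle.dump((im,d,c),open(n+".pkl","wb")); print(n,c[2],c[1][:,2])
print(sensors.read_state(),ctrl.tcp_to_tips)
E
```

```text
pics
scene [1431.31749355 -537.46368246 1011.25618841] [-0.63151058  0.42129987 -0.65092304]
side [ 329.83301553 1115.30891768 1191.86658867] [ 0.14471637 -0.68408456 -0.71490243]
{'t': 0.1, 'q': array([-1.41849385e+00,  2.07357661e-01,  1.54284060e+00, -2.81677954e-05,
        1.39349161e+00, -1.50498108e-01]), 'qvel': array([ 0.00120771, -0.00282899, -0.00227319, -0.00080447, -0.00114252,
        0.00067433]), 'tau': array([-7.22240275e-04, -3.84091938e+01, -2.92548895e+01, -1.82752856e-04,
        4.85921890e-03,  5.00077377e-06]), 'eef_pos': array([ 171.34568868, -548.20337617,  255.21483152]), 'eef_rot': array([[ 9.54503673e-01,  2.98198959e-01, -3.45584137e-04],
       [ 2.98199021e-01, -9.54501474e-01,  2.06874015e-03],
       [ 2.87035590e-04, -2.07767292e-03, -9.99997800e-01]]), 'force': array([-0.26501119, -0.14721228, -0.70205407]), 'wrist_torque': array([ 0.05191425, -0.01334047,  0.02330074]), 'grasp_force': 0.0, 'grip_width': 85.04377403292986} 25.0
```

View pics/scene.png

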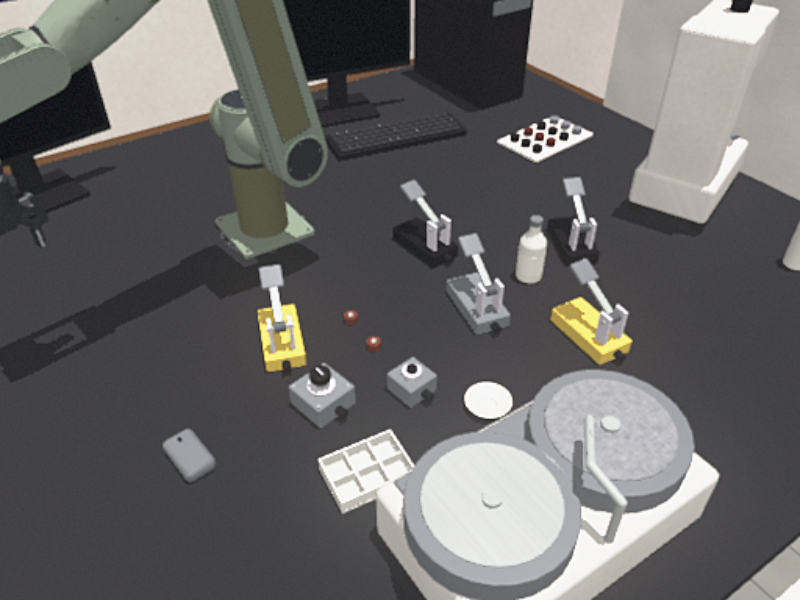

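View pics/side.png

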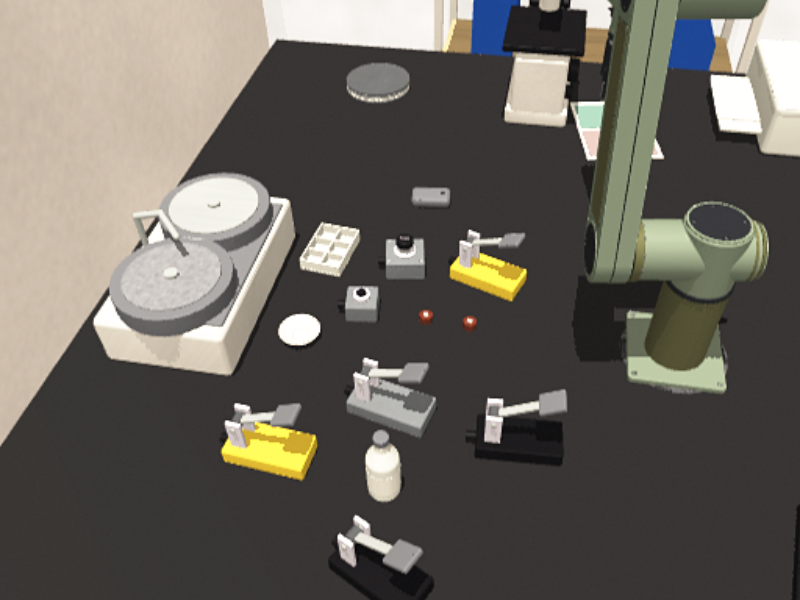

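The scene view shows five levers: yellow at (282,335) and (590,325), black at (425,240) and (575,240), and grey at (480,295). In the side view the grey one is at (390,395). By the description, the grey one is the jog lever. The mushroom head is at (320,376) in scene and (404,243) in side. The flat button on the grey box at (411,370) is start, which I must not press.

```bash
python3 - <<'E'
from h import *
import pickle
k=.64
C=[]
for n,hp,pp,bp in(("scene",(320,374),(471,245),(478,305)),("side",(404,241),(412,372),(385,405))):
    im,d,c=pickle.load(open(n+".pkl","rb")); P=cloud(d,c)
    f=lambda p:P[int(p[1]*k),int(p[0]*k)].round(1)
    print(n,"head",f(hp),"ray88",onz(c,hp[0]*k,hp[1]*k,88).round(1),"paddle",f(pp),"box",f(bp))
    C.append((n,P.reshape(-1,3),im.reshape(-1,3).astype(int),f(hp),f(pp)))
for n,P,I,h,p in C:
    r=np.hypot(*(P[:,:2]-h[:2]).T)
    a=P[(r<70)&(P[:,2]>82)]; print(n,"head top n",len(a),a.mean(0).round(1),(a.min(0)).round(),a.max(0).round())
    b=P[(r<90)&(abs(P[:,2]-50)<4)].astype(np.float32); print(" lid",len(b),cv2.minAreaRect(b[:,:2]))
    r=np.hypot(*(P[:,:2]-p[:2]).T)
    m=(r<45)&(P[:,2]>115); a=P[m]; 
    print(" paddle",len(a),a.mean(0).round(1))
    c0=np.nanmean(a,0); u,s,v=np.linalg.svd(a-c0,full_matrices=False); print("  normal",v[2].round(3),cv2.minAreaRect(a[:,:2].astype(np.float32)))
    r=np.hypot(*(P[:,:2]-p[:2]).T)
    b=P[(r<200)&(abs(P[:,2]-35)<3)&(np.ptp(I,axis=1)<30)].astype(np.float32); print(" box",len(b),np.median(b,0),cv2.minAreaRect(b[:,:2]))
    b=P[(r<150)&(r>80)&(P[:,2]>92)&(P[:,2]<112)].astype(np.float32); print(" cheeks",len(b),cv2.minAreaRect(b[:,:2]))
im=[c[2].reshape(384,512,3).astype(np.uint8) for c in C]
save("crop.png",np.hstack([cv2.resize(im[0][130:280,180:340],(400,375),interpolation=2),cv2.resize(im[1][140:290,200:360],(400,375),interpolation=2)]))
E
```

```text
scene head [ 610.6 -168.7   87. ] ray88 [ 614.  -167.9   88. ] paddle [505.1 261.9 140.6] box [591.3 217.3  52.3]
side head [ 603.6 -154.7   87.2] ray88 [ 601.2 -152.8   88. ] paddle [504.3 269.9 147.4] box [558.3 268.   34.7]
scene head top n 107 [ 608.2 -167.5   85.9] [ 587. -185.   82.] [ 626. -147.   91.]Traceback (most recent call last):
  File "<stdin>", line 13, in <module>
cv2.error: OpenCV(4.12.0) /io/opencv/modules/imgproc/src/convhull.cpp:143: error: (-215:Assertion failed) total >= 0 && (depth == CV_32F || depth == CV_32S) in function 'convexHull'
```

```bash
python3 - <<'E'
from h import *
import pickle
def mar(b): return cv2.minAreaRect(np.ascontiguousarray(b[:,:2],np.float32))
I2=[]
for n in("scene","side"):
    im,d,c=pickle.load(open(n+".pkl","rb")); I2.append(im); P=cloud(d,c).reshape(-1,3); P=P.copy(); I=im.reshape(-1,3).astype(int)
    ok=~np.isnan(P[:,0]); P=P[ok]; I=I[ok]
    r=np.hypot(*(P[:,:2]-[607,-163]).T)
    a=P[(r<45)&(P[:,2]>82)]; print(n,"head",len(a),mar(a))
    b=P[(r<70)&(abs(P[:,2]-50)<6)&(np.ptp(I,axis=1)<40)]; print(" lid",len(b),mar(b))
    r=np.hypot(*(P[:,:2]-[505,266]).T)
    a=P[(r<45)&(P[:,2]>118)]; u,s,v=np.linalg.svd(a-a.mean(0),full_matrices=False)
    print(" paddle",len(a),a.mean(0).round(1),v[2].round(3),mar(a))
    b=P[(r<140)&(abs(P[:,2]-35)<5)&(I.mean(1)>50)&(np.ptp(I,axis=1)<40)]; print(" box",len(b),mar(b))
    b=P[(r<150)&(r>75)&(P[:,2]>90)&(P[:,2]<112)]; print(" cheeks",len(b),mar(b))
save("crop.png",np.hstack([cv2.resize(I2[0][130:280,180:340],(400,375),interpolation=2),cv2.resize(I2[1][140:290,200:360],(400,375),interpolation=2)]))
E
```

```text
scene head 107 ((606.7362060546875, -166.94239807128906), (34.495948791503906, 37.8065185546875), 61.18770217895508)
 lid 538 ((606.1992797851562, -167.29446411132812), (94.16869354248047, 91.16983032226562), 11.288765907287598)
 paddle 207 [511.9 257.3 137.5] [-0.445  0.112 -0.889] ((515.4873046875, 257.1879577636719), (44.27054977416992, 64.2310791015625), 75.20726013183594)
 box 500 ((514.4368896484375, 311.4337158203125), (184.46385192871094, 273.75701904296875), 76.09837341308594)
 cheeks 239 ((502.74652099609375, 325.93939208984375), (183.1978759765625, 267.9141845703125), 76.79015350341797)
side head 67 ((602.5316162109375, -162.5035400390625), (38.818389892578125, 38.2847785949707), 66.44306182861328)
 lid 318 ((602.2267456054688, -162.73452758789062), (88.1751937866211, 99.71320343017578), 10.962411880493164)
 paddle 237 [506.4 265.5 142. ] [ 0.433 -0.034  0.901] ((513.393798828125, 262.04486083984375), (48.02977752685547, 70.63520050048828), 77.07249450683594)
 box 907 ((508.8137512207031, 261.32757568359375), (82.1778564453125, 243.3052978515625), 78.05067443847656)
 cheeks 188 ((500.7232360839844, 328.9353942871094), (176.63037109375, 262.6353454589844), 77.12462615966797)
```

View pics/crop.png

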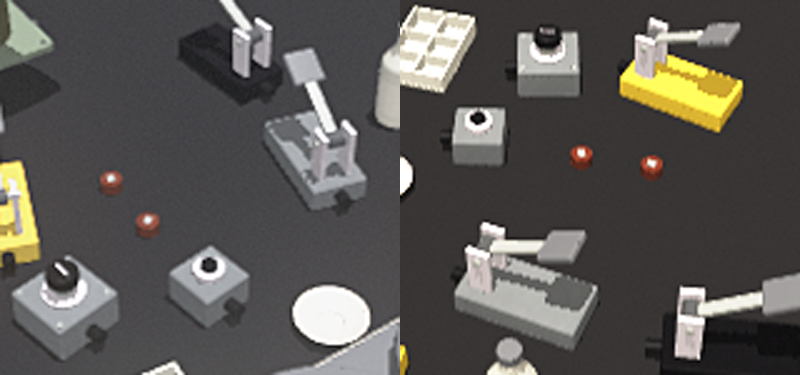

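The crop confirms the choices: the mushroom head is at (62,275) left / (547,35) right, and the grey-box lever's paddle is at (303,65) left / (562,245) right. Estimates: stop (604.5,-165), matching the 88 mm height. Paddle is about (508,261,140), hinge towards about (603,239).

```bash
python3 - <<'E'
from h import *
def Rd(yaw): c,s=np.cos(yaw),np.sin(yaw); return np.array([[c,s,0],[s,-c,0],[0,0,-1.]])
for a in range(-180,180,30):
    q=ctrl.solve_ik([604.5,-165,200],Rd(np.radians(a))); print(a,None if q is None else np.round(q,2))
print(optics.camera_params("wrist")["T_tool_cam"])
ctrl.gripper_to(0); print(ctrl.tcp_to_tips)
yaw=np.arctan2(-165,604.5)
ctrl.move_ptp([604.5,-165,230],Rd(0.0)); s=sensors.read_state(); print(s["t"],s["q"].round(2),s["force"])
im,d,c=grab("wrist"); save("w1.png",cv2.resize(im,(800,600)))
import pickle; pickle.dump((im,d,c),open("w1.pkl","wb"))
p=optics.camera_params("wrist"); K,R,cc=c
v=R.T@(np.array([604.5,-165,88])-cc); print("expected px800",(K@v/v[2])[:2]*800/512)
E
cat >> h.py <<'E'
def Rd(yaw): c,s=np.cos(yaw),np.sin(yaw); return np.array([[c,s,0],[s,-c,0],[0,0,-1.]])
E
```

```text
-180 [-0.4   0.36  1.46 -0.    1.32 -1.98]
-150 [-0.4   0.36  1.46 -0.    1.32 -2.5 ]
-120 None
-90 [-0.4   0.36  1.46 -0.    1.32  2.74]
-60 [-0.4   0.36  1.46 -0.    1.32  2.21]
-30 [-0.4   0.36  1.46 -0.    1.32  1.69]
0 [-0.4   0.36  1.46 -0.    1.32  1.17]
30 [-0.4   0.36  1.46 -0.    1.32  0.64]
60 [-0.4   0.36  1.46 -0.    1.32  0.12]
90 [-0.4   0.36  1.46 -0.    1.32 -0.4 ]
120 [-0.4   0.36  1.46 -0.    1.32 -0.93]
150 [-0.4   0.36  1.46 -0.    1.32 -1.45]
[[-7.97435117e-04 -9.57823591e-01 -2.87355761e-01  7.36322935e+01]
 [ 9.99999550e-01 -6.16137196e-04 -7.21349789e-04  9.68821375e-01]
 [ 5.13875272e-04 -2.87356207e-01  9.57823651e-01 -1.18876566e+02]
 [ 0.00000000e+00  0.00000000e+00  0.00000000e+00  1.00000000e+00]]
25.0
2.95 [-0.41  0.34  1.44 -0.    1.37  1.17] [0.27194669 0.86556665 0.18573154]
expected px800 [392.10725381 292.69107015]
```

View pics/w1.png

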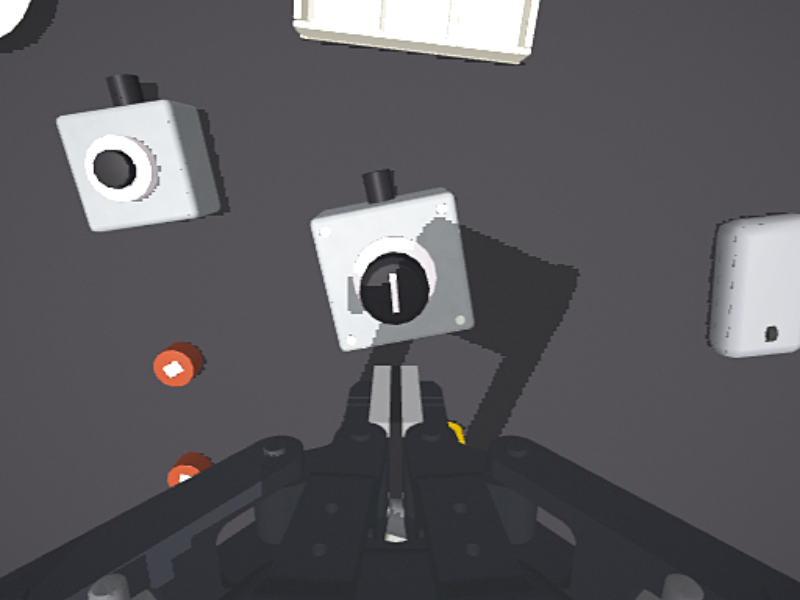

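The wrist view shows the mushroom head centred at about (394,290), within 2 px of prediction, with its white mark vertical. The start button is at (115,168), well clear. I'll press, then release.

```bash
python3 - <<'E'
from h import *
import pickle
im,d,c=pickle.load(open("w1.pkl","rb"))
m=(im.max(2)<75).astype(np.uint8); m[:, :220]=0; m[:,285:]=0; m[:150]=0; m[212:]=0
m=cv2.morphologyEx(m,cv2.MORPH_CLOSE,np.ones((7,7),np.uint8))
n,l,st,ce=cv2.connectedComponentsWithStats(m); i=1+st[1:,4].argmax(); print(st[i],ce[i],onz(c,*ce[i],82).round(1))
P=np.array([604.5,-166.])
ctrl.move_l([*P,122],vel=150)
f0=sensors.read_state()["force"]
r=ctrl.move_l([*P,102.5],vel=20,threshold=20); s=sensors.read_state(); print(r,s["eef_pos"].round(1),(s["force"]-f0).round(1))
ctrl.hold(.3); s=sensors.read_state(); print(s["eef_pos"].round(1),(s["force"]-f0).round(1))
ctrl.move_l([*P,170],vel=150)
s=sensors.read_state(); print(s["t"],s["force"].round(1))
ctrl.gripper_to(85)
im,d,c=grab("wrist"); save("w2.png",im[100:300,150:350])
E
```

```text
[ 231  161   44   47 1525] [252.52262295 184.70885246] [ 605.2 -166.4   82. ]
False [ 604.9 -166.1  105. ] [-3.8  1.5 12.3]
[ 604.9 -166.1  105. ] [-4.6  1.4 11.8]
5.8917 [-0.4  0.8 -1. ]
```

View pics/w2.png

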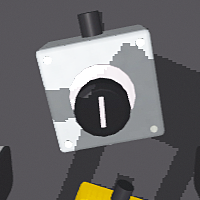

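The head is up again after the press, with its mark at (103,110) in the crop. I'll press once more a bit harder for certainty, then grip and turn it.

```bash
python3 - <<'E'
from h import *
P=np.array([605,-166.2])
ctrl.gripper_to(0); ctrl.move_l([*P,118],vel=150)
f0=sensors.read_state()["force"]
r=ctrl.move_l([*P,100],vel=30,threshold=22); ctrl.hold(.2); s=sensors.read_state(); print(r,s["eef_pos"].round(1),(s["force"]-f0).round(1))
ctrl.move_l([*P,150],vel=150)
ctrl.gripper_to(80)
y0=np.radians(45)
ctrl.move_ptp([*P,150],Rd(y0)); ctrl.move_l([*P,86],vel=100)
s=sensors.read_state(); print("at grip",s["t"],s["eef_pos"].round(1),s["force"].round(1))
ctrl.gripper_to(30,20); s=sensors.read_state(); print(s["grip_width"],s["grasp_force"],s["force"].round(1),s["wrist_torque"].round(2)); w0=s["wrist_torque"][2]
for a in range(5,76,5):
    ctrl.move_l([*P,86],rot=Rd(y0-np.radians(a)),vel=60)
    s=sensors.read_state(); e=s["eef_rot"]; print(a,np.degrees(np.arctan2(e[1,0],e[0,0])).round(1),s["t"].__round__(1),(s["wrist_torque"][2]-w0).round(3),s["force"].round(1))
    if abs(s["wrist_torque"][2]-w0)>.3: break
E
```

```text
True [ 606.4 -166.8  105.8] [-2.1  1.6  8.6]
at grip 11.5 [ 605.5 -166.4   86.4] [-0.4 -0.6 -0.3]
38.85967673544371 21.38232151964246 [-2.6  3.8  4.3] [ 0.44  0.42 -0.03]
5 40.1 12.2 0.058 [-3.1  3.6  4. ]
10 35.1 12.4 0.003 [-3.5  3.8  4.6]
15 30.1 12.7 0.013 [-3.4  3.5  4.3]
20 25.1 12.9 -0.005 [-4.2  3.6  4.5]
25 20.1 13.2 0.006 [-3.4  3.3  5.1]
30 15.1 13.4 0.009 [-3.2  3.4  4.6]
35 10.1 13.7 0.023 [-3.9  3.3  4.4]
40 5.1 13.9 -0.007 [-2.9  3.7  4.6]
45 0.1 14.2 0.019 [-4.   3.7  4.5]
50 -4.9 14.4 -0.018 [-3.5  3.9  4.2]
55 -9.8 14.7 0.273 [-3.1  3.6  4.3]
60 -14.8 14.9 0.341 [-1.7  3.7  4. ]
```

The stop was reached after about 54° (torque jumped to 0.34 N m). I'll release, check the mark, and go above the jog paddle.

```bash
python3 - <<'E'
from h import *
import pickle
ctrl.gripper_to(80); s=sensors.read_state(); p=s["eef_pos"]
ctrl.move_l([605,-166.2,170],vel=200)
im,d,c=grab("wrist"); a=im
ctrl.gripper_to(0); ctrl.move_l([605,-166.2,290],vel=250)
ps=np.radians(-12)
for y in(-12,78,-102,168):
    q=ctrl.solve_ik([497,262,260],Rd(np.radians(y))); print(y,None if q is None else q.round(2))
q=ctrl.solve_ik([497,262,260],Rd(ps))
ctrl.move_ptp([497,262,260],Rd(ps)); s=sensors.read_state(); print(s["t"],s["eef_pos"].round(1))
im,d,c=grab("wrist"); pickle.dump((im,d,c),open("w3.pkl","wb")); save("w3.png",np.hstack([cv2.resize(im,(512,384)),np.pad(a[60:340,140:400],((0,104),(0,0),(0,0)))]))
K,R,cc=c
for X in([508,261,140],[603,239,90]): v=R.T@(np.array(X)-cc); print((K@v/v[2])[:2])
E
```

```text
-12 [ 0.33  0.18  1.57 -0.    1.4   2.11]
78 [ 0.33  0.18  1.57 -0.    1.4   0.54]
-102 [ 0.33  0.18  1.57 -0.    1.4  -2.6 ]
168 [ 0.33  0.18  1.57 -0.    1.4  -1.03]
19.0333 [497.6 261.2 260. ]
[249.71938828 183.08529472]
[251.8107245   57.72507687]
```

View pics/w3.png

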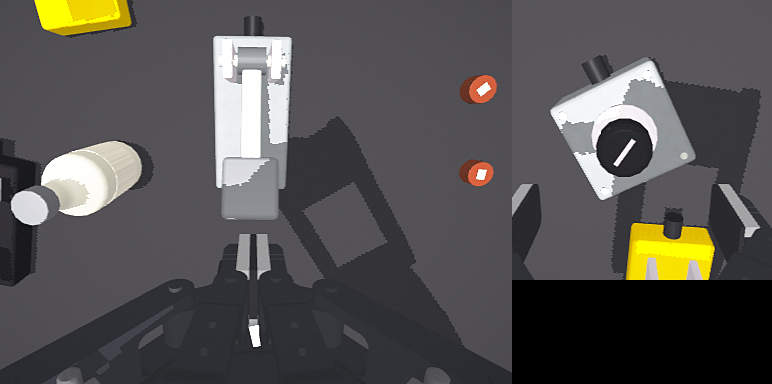

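On the right, the mark has turned about 40° in the image plus 15° of camera yaw, so about 55°: the stop is reset. On the left, the grey-box lever's paddle is centred at (250,188) and its hinge at (252,60), within 5 px of prediction. The bottle at (90,180) is clear. Now I'll press the paddle to level.

```bash
python3 - <<'E'
from h import *
P=[496,263]
ctrl.move_l([*P,185],vel=150); ctrl.hold(.2); f0=sensors.read_state()["force"]
for z in(150,140,130,121):
    ctrl.move_l([*P,z],vel=40); s=sensors.read_state(); print(z,s["t"].__round__(1),s["eef_pos"].round(1),(s["force"]-f0).round(1))
z=121
for _ in range(3):
    ctrl.hold(.2); e=sensors.read_state()["eef_pos"][2]-121
    z-=e; ctrl.move_l([*P,z],vel=10)
ctrl.hold(.3); s=sensors.read_state(); print(z,s["eef_pos"].round(1),(s["force"]-f0).round(1))
im,d,c=grab("side"); a=im[200:320,190:310]; b,_,_=grab("wrist")
sc,_,_=grab("scene")
save("w4.png",np.hstack([cv2.resize(a,(384,384),interpolation=2),cv2.resize(sc[130:250,240:360],(384,384),interpolation=2)]))
E
```

```text
150 21.0 [496.  263.  150.2] [-2.2 -0.4  4.1]
140 21.4 [496.3 263.3 140.4] [-1.1  1.8  4.6]
130 21.8 [496.1 263.3 130.5] [-1.9  2.6  4.4]
121 22.1 [496.1 263.4 121.6] [-2.5  2.3  5.3]
120.17548859140854 [496.  263.4 121. ] [-1.9  2.2  5.8]
```

View pics/w4.png

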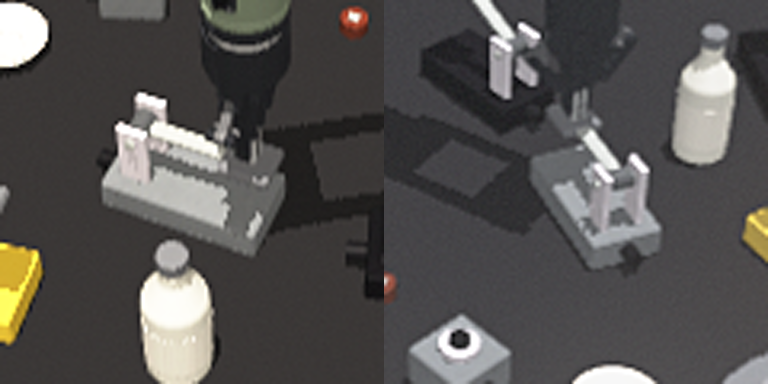

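The paddle is level under the fingertips: side view (255,155), lever parallel to its box. Force is 5.8 N, as expected for level, and tip height is 96 mm, as it must be. Handing in.

```bash
python3 -c "
from h import *
print(ctrl.finish_job(), sensors.read_state()['t'])"
```

```text
the job is handed in; nothing more can be done
the job is handed in; nothing more can be done
```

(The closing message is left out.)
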